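# Stroke-check the sauce pump over the glass bowl

## Robot

A 6-joint arm with a two-finger parallel gripper is mounted at the origin on the work surface. World frame = base frame: x ahead of the robot, y to its left, z up, the work surface at z = 0. Lengths are in mm, angles in rad, forces in N, time in s.
With the tool pointing down it reaches from about 400 to 925 mm from the base axis. Payload 12.5 kg.
Tool frame: the origin (TCP) lies on the mounting face of the last link; the fingertips stand 190 mm ahead of it and the grasp point (between the pads) lies 171 mm ahead of it; z points along the fingers, y is the line along which they close (so a half turn about z gives the same grasp; the last joint's range is limited). The gripper opens to 95 mm and grips with 3 to 60 N. Pads are 20 mm wide; open, the fingers measure 119 mm over their backs; the gripper's body (75 mm by 180 mm) begins 59 mm behind the grasp point.
Start: joints at [-1.372, 0.491, 1.559, -0, 1.092, -0.106], TCP at [187.583, -596.186, 404.761] pointing down, gripper open.
Joint ranges: [-3.1, 3.1], [-0.84, 2.19], [0.05, 2.79], [-1.13, 4.28], [0.06, 2.93], [-2.69, 2.69]. Speed limits (rad/s): [2.22, 2.22, 2.79, 3.14, 3.14, 3.14].

## Interface

Orientations are given as [roll, pitch, yaw] about the fixed x, y, z axes, in that order (R = Rz(yaw) Ry(pitch) Rx(roll)).
In Python, from cell import env gives the robot as it stands.
- The arm moves only by the tool carry_out, never from a script. Its argument "series" is a list of rows, each a list of 5 numbers: the shift along the tool's x, y, z in m, then the turn about the tool's z in degrees, then the opening, from 0 (shut) to 1 (fully open). A call has 1 to 20 rows; each row is the pose to reach, as a shift and turn from the pose commanded when the call began, along the tool's axes at that moment; what a row does not reach only later rows make up. A row lasts 1/8 s, in which the tool goes at most 62.5 mm and 10.7 degrees, less where a joint would pass 70% of its speed; a pose out of reach is approached as far as the arm can. A call with a gripper value outside its range is refused whole. The fingers move at their own pace and stop on an object; the grip force is fixed at half the most. Time passes only in rows, so rows that repeat a pose let the fingers close. It gives the time, the measured TCP pose, the force, the opening and the grip force at its end, in the units of the state.
- env.state(): the state, without advancing time (a new reading comes with each control period).
- env.read_camera(name): name is "side" or "top" or "wrist"; returns (picture, depth): 420x560x3 uint8, red, green, blue; 420x560 float32, mm along the optical axis (not along the pixel's ray), 0 where there is no reading.
- env.get_calibration(name): a dict with "intrinsics" (3x3 intrinsics, pixels), "D" ([k1, k2, p1, p2, k3] as OpenCV has them; the pictures are not rectified), "cam_to_world" (4x4, takes a point from camera to world coordinates); the wrist camera has in their place "T_tool_cam" (4x4, takes a point from camera to tool coordinates, whose origin is the TCP and whose axes are the flange's). Camera axes: x right, y up, looking along -z (the intrinsics and any distortion apply to the point x, -y, -z); pixel columns grow to the right and rows downward; lengths in mm; the calibration is good to about 2 mm. A picture is of the moment at which its call begins: read the wrist's pose just before it. get_calibration takes no time and is no camera call.
- env.job_done(): hands the job in; it is judged then, once.
The state is a dict: "t": time; "joints": joint angles; "qvel": joint speeds; "tau": joint torques, N m; "eef_pos": TCP position; "tcp_rot": TCP orientation; "ft_force": force on the tool from outside, world axes, zero at the start; "moment": the same for the moment, N m; "opening": opening from 0.0 (shut) to 1.0 (fully open); "grip_force": force on a finger pad.
Only numpy, scipy, OpenCV 4.12 (cv2) and the standard library are available. Lean on these libraries where they do the work, as an engineer would, in place of code of your own. Each camera call takes 0.05 s, during which the arm holds its last target. There are 200 camera calls.

## Task

Two sauce pumps have just been washed and stand empty on the trays. Check the one whose spout hangs over the glass bowl: push its head straight down until it bottoms on its collar, hold it there for about half a second, then let go so that it springs all the way back up. Keep that pump and the bowl standing where they are, and leave the other pump unpressed.

Things in the scene. Friction and masses are not known exactly. Their poses are not given: they have to be found in the camera images.
- pump_head (a point): Pump to press: centre of the flat top of its round steel head (40 mm across, 14 mm thick), on the bottle's axis, 172 mm above its underside when up; moves with the head. z up; x along the spout, a 10 mm tube, its upper side 4 mm below the flat top, ending over the bowl 86 mm from the axis. Loose white ceramic bottle, 68 mm across, about 0.65 kg; steel collar, 40 mm across, top 135 mm up.
- pump_plunger (a joint): How far that pump's head is pressed, in m: 0 fully up (start), 0.022 bottomed on its stop. A spring pushes it up all the time: about 5 N starts it moving, about 14 N is needed just before the stop, and beyond the stop it is rigid, so press with 18 to 20 N.
- bowl_mouth (a point): Centre of the mouth of the empty clear-glass bowl, 98 mm across, 45 mm high, loose under the spout's end, about 93 mm from the axis of the pump to press; z up. Both stand on the 5 mm thick floor of one of two shallow aluminium trays (rims 22 mm high) lying side by side; either side can be theirs.
- spare_plunger (a joint): How far the head of the other pump is pressed, in m: 0 fully up, 0.022 bottomed; it is to stay at 0. That pump is exactly like the one to press, but stands in the other tray with no bowl under its spout.
Mind the look-alikes: they are no part of the job. Leave any pink or purple look-alike of the part that bears pump_head alone.

How it is judged (in metres and radians):
On the way, in this order (a step that is already met when the one before it is completed fails the run):
1. the head of the pump over the bowl is pressed to its stop and held there (value of joint pump_plunger above 0.019 m), for 0.25 s.
2. the head has sprung back up (value of joint pump_plunger below 0.003 m), for 0.2 s.
At the end, for the whole second after the job is handed in: The head is fully up again (within 3 mm), and the pump and the bowl stand upright (within 6 degrees), each within 25 mm of where it started (value of joint pump_plunger below 0.003 m and angle between each of pump_head, bowl_mouth's own z axis and vertical below 0.1 rad and distance of each of pump_head, bowl_mouth from where it was at the start of the episode below 0.025 m); the robot touches nothing.
It fails at once if the other pump is pressed (more than 6 mm) (value of joint spare_plunger above 0.006 m).
It fails at once if the pump is tipped (more than 17 degrees) (angle between pump_head's own z axis and vertical above 0.3 rad).
It fails at once if the bowl is tipped (more than 17 degrees) (angle between bowl_mouth's own z axis and vertical above 0.3 rad).
It also fails if it takes over 27 s, if anything falls off the work surface, if the arm or the gripper's body presses on something with over 40 N, if the wrist force passes 120 N, or if a joint passes its speed limit or range.

## Working session

There is one attempt and no reset: what is moved stays moved. The work goes in short steps, Python scripts to look and compute and a tool call to move; the robot and the scene stay as the last step left them, time stands still between calls to the robot, and variables do not carry over. Pictures are saved under pics/ and viewed, at most 10 in all, crops included, and the job is handed in when it is done.

Besides the shell and the picture viewer there is one more tool, called as a command line: name --pt "numbers of a row" for each row, then --argument value for the rest. carry_out: Moves the arm, as the interface text tells. Its arguments: {"type":"object","properties":{"series":{"type":"array","items":{"type":"array","items":{"type":"number"}}}},"required":["series"]}

```bash
mkdir -p pics; ls
python3 - <<'E'
from cell import env
import cv2,numpy as np
for n in("top","side"):
    p,d=env.read_camera(n); cv2.imwrite(f"pics/{n}.png",p[:,:,::-1]); np.savez(f"{n}.npz",p=p,d=d)
    c=env.get_calibration(n); print(n,{k:np.round(v,3).tolist() for k,v in c.items()}, (d>0).mean())
print(env.state())
E
```

```text
pics
top {'intrinsics': [[451.191, 0.0, 277.712], [0.0, 451.191, 205.176], [0.0, 0.0, 1.0]], 'D': [-0.112, 0.0, 0.0, 0.0, 0.0], 'cam_to_world': [[-0.012, 0.991, -0.135, 382.414], [-1.0, -0.01, 0.012, -147.057], [0.011, 0.135, 0.991, 1457.561], [0.0, 0.0, 0.0, 1.0]]} 0.9960289115646258
side {'intrinsics': [[544.604, 0.0, 281.395], [0.0, 544.604, 205.48], [0.0, 0.0, 1.0]], 'D': [-0.207, 0.0, 0.0, 0.0, 0.0], 'cam_to_world': [[-0.952, 0.175, -0.251, 104.192], [-0.305, -0.574, 0.76, 1214.337], [-0.011, 0.8, 0.6, 1203.001], [0.0, 0.0, 0.0, 1.0]]} 0.9870110544217687
{'t': 0.1, 'joints': array([-1.37158925e+00,  4.91501304e-01,  1.55940267e+00,  2.67195591e-05,
        1.09171453e+00, -1.05627614e-01]), 'qvel': array([ 0.00039126, -0.00078375, -0.001503  , -0.00060353, -0.0014723 ,
       -0.00127651]), 'tau': array([ 2.83702670e-03, -6.13622189e+01, -2.58605397e+01,  6.93063601e-02,
        4.70532873e-02, -2.59994249e-05]), 'eef_pos': array([ 187.58546903, -596.15199687,  404.21395455]), 'tcp_rot': array([-3.14057502e+00, -1.31723721e-04,  3.04822297e-01]), 'ft_force': array([-0.47249514,  0.19530746, -1.24369151]), 'moment': array([ 0.07445093, -0.03113204,  0.04914416]), 'grip_force': 0.0, 'opening': 1.000519389505871}
```

View pics/top.png

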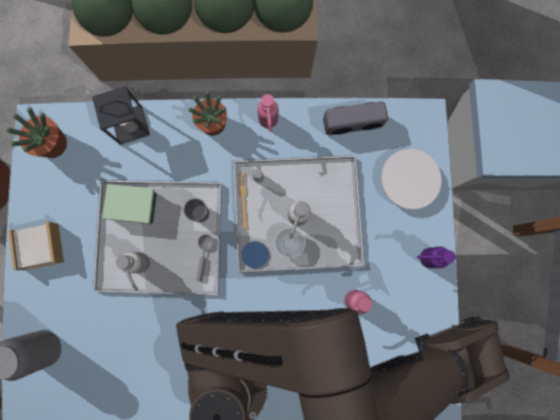

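View pics/side.png

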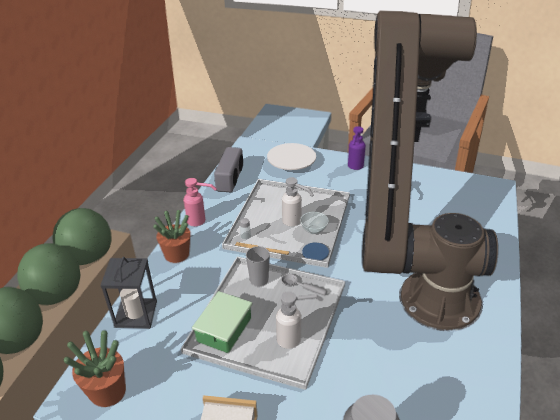

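The top view shows the target pump's head near (299,208), with its spout running to the glass bowl at (291,242). The spare pump is in the left tray at (130,262), with no bowl under it. The side view agrees: target at (292,187), bowl at (316,223). Next I'll measure the head in both views.

```bash
cat > h.py <<'E'
import numpy as np,cv2
def rays(c,px):
    K,D=np.array(c["intrinsics"]),np.array(c["D"])
    u=cv2.undistortPoints(np.float64(px).reshape(-1,1,2),K,D)[:,0]
    return np.c_[u[:,0],-u[:,1],-np.ones(len(u))]
def cloud(c,d,T=None):
    T=np.array(c["cam_to_world"]) if T is None else T
    v,u=np.mgrid[:d.shape[0],:d.shape[1]]
    P=rays(c,np.c_[u.ravel(),v.ravel()])*d.reshape(-1,1)
    P=P@T[:3,:3].T+T[:3,3]; P[d.ravel()==0]=np.nan
    return P.reshape(*d.shape,3)
def onplane(c,px,z,T=None):
    T=np.array(c["cam_to_world"]) if T is None else T
    r=rays(c,px)@T[:3,:3].T; return T[:3,3]+r*((z-T[2,3])/r[:,2])[:,None]
E
python3 - <<'E'
from cell import env
from h import *
for n,(x,y) in(("top",(300,212)),("side",(292,190))):
    f=np.load(n+".npz"); c=env.get_calibration(n); P=cloud(c,f["d"])
    s=np.s_[y-50:y+50,x-50:x+50]; Q=P[s].reshape(-1,3)
    print(n,"table/tray z",np.nanpercentile(Q[:,2],[5,30,50]).round(1))
    for lo,hi in((168,190),(155,168),(125,150)):
        m=(Q[:,2]>lo)&(Q[:,2]<hi); A=Q[m]
        if len(A): print(lo,hi,len(A),np.median(A,0).round(1),A.min(0).round(1),A.max(0).round(1))
    im=f["p"][y-40:y+50,x-55:x+55,::-1]; cv2.imwrite(f"pics/{n}_c.png",cv2.resize(im,None,fx=6,fy=6,interpolation=cv2.INTER_CUBIC))
E
```

```text
top table/tray z [-0.3  3.4  5.3]
168 190 217 [ 539.1 -220.7  175.1] [ 471.3 -246.6  168.3] [ 565.7 -196.8  181.7]
155 168 22 [ 472.  -201.4  163.5] [ 463.4 -229.7  157.3] [ 540.7 -194.2  168. ]
125 150 14 [ 532.2 -216.5  138.3] [ 526.1 -240.1  125.8] [ 545.8 -208.5  142.2]
side table/tray z [-5.8  2.3  5.4]
168 190 122 [ 536.4 -217.8  175.2] [ 473.7 -250.4  168.2] [ 563.9 -189.7  182.9]
155 168 35 [ 486.7 -206.3  164.9] [ 460.3 -219.7  155.3] [ 560.  -189.9  167.9]
125 150 93 [ 541.6 -221.4  139.2] [ 525.2 -247.5  125. ] [ 563.6 -204.2  148.5]
```

View pics/top_c.png

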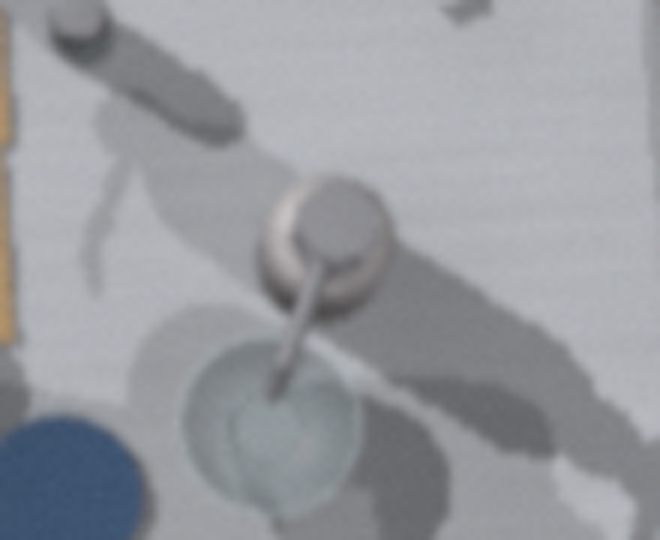

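The crop shows the head disc centred at about (344,221), which is pixel (301.9,208.4) in the full picture. The spout runs down-left to the bowl, whose centre is about (275,427) in the crop. I'll cast that onto z=177 and cross-check it with the depth.

Run:
```python
from cell import env
from h import *
from scipy.spatial.transform import Rotation as R
c=env.get_calibration("top")
h=onplane(c,[[301.9,208.4]],177)[0]; print("head",h.round(1))
print("spout tip",onplane(c,[[(272)/6-.5+245,(392)/6-.5+172]],168).round(1),"bowl",onplane(c,[[275/6-.5+245,427/6-.5+172]],50).round(1))
for n in("top","side"):
    f=np.load(n+".npz"); P=cloud(env.get_calibration(n),f["d"]).reshape(-1,3)
    A=P[(np.linalg.norm(P[:,:2]-h[:2],axis=1)<26)&(P[:,2]>168)&(P[:,2]<190)]
    print(n,len(A),cv2.minEnclosingCircle(A[:,:2].astype(np.float32)),A.mean(0).round(1))
s=env.state(); M=R.from_euler("xyz",s["tcp_rot"])
print(M.as_matrix().round(3)); print("shift tool to tip 60mm above head",(M.inv().apply(h+[0,0,60+190]-s["eef_pos"])).round(1))
print(np.hypot(*h[:2]))
```

```text
head [ 546.8 -231.7  177. ]
spout tip [[ 466.3 -196.3  168. ]] bowl [[ 455.8 -202.1   50. ]]
top 157 ((544.236083984375, -226.4976043701172), 21.48654556274414) [ 545.  -227.5  176.2]
side 83 ((545.1973876953125, -228.37591552734375), 22.063690185546875) [ 543.7 -225.9  176.3]
[[ 0.954  0.3   -0.   ]
 [ 0.3   -0.954  0.001]
 [ 0.    -0.001 -1.   ]]
shift tool to tip 60mm above head [ 452.  -239.8  -22.5]
593.8790559561579
```

carry_out --pt "0 0 -0.06 0 0" --pt "0.04 -0.02 -0.06 0 0" --pt "0.09 -0.048 -0.06 0 0" --pt "0.14 -0.075 -0.06 0 0" --pt "0.19 -0.102 -0.06 0 0" --pt "0.24 -0.129 -0.06 0 0" --pt "0.29 -0.156 -0.06 0 0" --pt "0.34 -0.183 -0.06 0 0" --pt "0.39 -0.21 -0.06 0 0" --pt "0.43 -0.231 -0.06 0 0" --pt "0.452 -0.243 -0.06 0 0" --pt "0.452 -0.243 -0.06 0 0" --pt "0.452 -0.243 -0.06 0 0" --pt "0.452 -0.243 -0.06 0 0"

```text
t: 1.85
eef_pos: [545.2, -229.6, 464.8]
tcp_rot: [3.141, 0.0, 0.304]
ft_force: [1.3, -0.9, -0.6]
opening: 0.002
grip_force: 0.0
```

Run:
```python
from cell import env
from h import *
s=env.state(); p,d=env.read_camera("wrist"); np.savez("w.npz",p=p,d=d,pos=s["eef_pos"],rot=s["tcp_rot"])
c=env.get_calibration("wrist"); print(c); cv2.imwrite("pics/w.png",p[:,:,::-1])
print(s["eef_pos"],s["tcp_rot"],s["opening"],s["t"],s["ft_force"],s["qvel"].round(4))
```

```text
{'intrinsics': array([[336.19014914,   0.        , 283.58714803],
       [  0.        , 336.19014914, 208.30371384],
       [  0.        ,   0.        ,   1.        ]]), 'D': array([-0.06100277,  0.        ,  0.        ,  0.        ,  0.        ]), 'T_tool_cam': array([[-8.55918024e-04,  9.60936869e-01,  2.76766331e-01,
         7.79639146e+01],
       [ 9.99999596e-01,  8.98789797e-04, -2.80473980e-05,
         1.82519267e-01],
       [-2.75706533e-04,  2.76766195e-01, -9.60937250e-01,
         2.11972716e+01],
       [ 0.00000000e+00,  0.00000000e+00,  0.00000000e+00,
         1.00000000e+00]])}
[ 545.2101862  -229.56537781  464.76544292] [3.14149659e+00 1.75700889e-04 3.03570077e-01] 0.0015594260948230039 1.85 [ 1.29977718 -0.90685222 -0.58160823] [ 0.0007 -0.0027 -0.0021  0.0011 -0.      0.0013]
```

View pics/w.png

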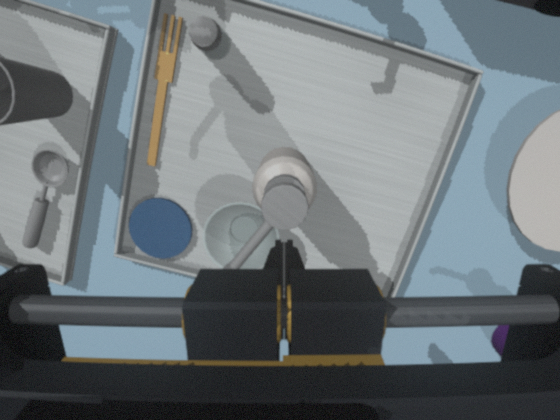

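The wrist view shows the head disc centred at about (285,203), just ahead of the closed fingertips at (284,245). I'll refine the position using the depth.

Run:
```python
from cell import env
from h import *
from scipy.spatial.transform import Rotation as R
f=np.load("w.npz"); c=env.get_calibration("wrist"); T=np.eye(4); M=R.from_euler("xyz",f["rot"])
T[:3,:3]=M.as_matrix(); T[:3,3]=f["pos"]; T=T@c["T_tool_cam"]
print("ray",onplane(c,[[285,203]],177,T))
P=cloud(c,f["d"],T); m=(np.abs(P[:,:,2]-177)<7); m[245:]=0; m[:,:230]=0;m[:,340:]=0
m=cv2.morphologyEx(m.astype(np.uint8),cv2.MORPH_OPEN,cv2.getStructuringElement(cv2.MORPH_ELLIPSE,(21,21)))
v,u=np.nonzero(m); print("px",u.mean(),v.mean(),len(u),(u.min(),u.max(),v.min(),v.max()))
A=P[m>0]; print(A.mean(0),A.std(0)*2)
h=onplane(c,[[u.mean(),v.mean()]],177,T)[0]; print(h, M.inv().apply(h+[0,0,190]-f["pos"]).round(1))
im=f["p"][150:260,225:345,::-1].copy(); 
im=cv2.resize(im,None,fx=5,fy=5,interpolation=cv2.INTER_CUBIC); cv2.circle(im,(int((u.mean()-225+.5)*5),int((v.mean()-150+.5)*5)),3,(0,0,255),-1); cv2.imwrite("pics/wc.png",im)
```

```text
ray [[ 551.03416834 -229.18960871  177.        ]]
px 278.4604081632653 205.7077551020408 1225 (np.int64(261), np.int64(294), np.int64(183), np.int64(228))
[ 546.8182451  -224.8417125   175.81735117] [19.33657577 14.60441031  1.67103203]
[ 547.2258379  -224.74116705  177.        ] [ 3.4 -4.  97.8]
```

View pics/wc.png

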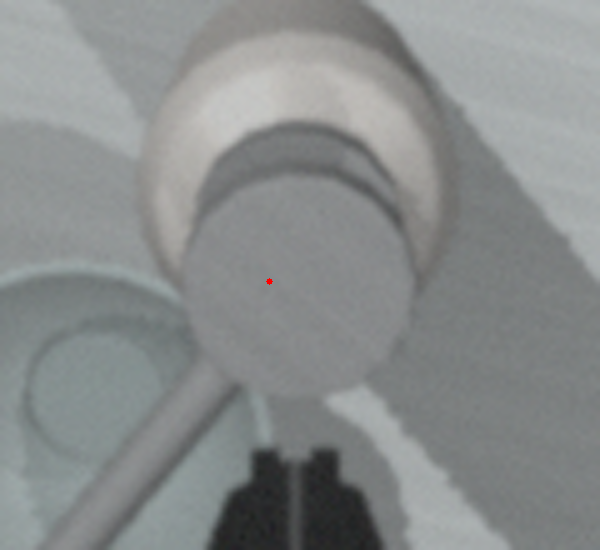

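In the crop the steel disc spans x 185–414 and y 172–397, so its centre is (299.5,284.5), which is pixel (284.4,206.4). The depth mask is lopsided, so I'm using the disc outline. That puts the head at about (547.5,-230.5), matching the top view, so I'll shift by (+2,+1.5) mm and descend.

carry_out --pt "0.002 0.0015 0.02 0 0" --pt "0.002 0.0015 0.045 0 0" --pt "0.002 0.0015 0.065 0 0" --pt "0.002 0.0015 0.08 0 0" --pt "0.002 0.0015 0.088 0 0" --pt "0.002 0.0015 0.092 0 0" --pt "0.002 0.0015 0.092 0 0" --pt "0.002 0.0015 0.092 0 0"

```text
t: 2.9
eef_pos: [548.2, -229.6, 373.3]
tcp_rot: [3.141, -0.001, 0.305]
ft_force: [-0.8, 0.5, -0.7]
opening: 0.006
grip_force: 0.0
```

carry_out --pt "0 0 0.003 0 0" --pt "0 0 0.006 0 0" --pt "0 0 0.009 0 0" --pt "0 0 0.012 0 0" --pt "0 0 0.012 0 0"

```text
t: 3.52
eef_pos: [548.2, -229.6, 361.1]
tcp_rot: [3.141, -0.0, 0.305]
ft_force: [-1.4, 0.6, 6.0]
opening: 0.006
grip_force: 3.5
```

carry_out --pt "0 0 0.004 0 0" --pt "0 0 0.008 0 0" --pt "0 0 0.012 0 0" --pt "0 0 0.012 0 0"

```text
t: 4.03
eef_pos: [548.2, -229.6, 349.6]
tcp_rot: [3.141, -0.001, 0.305]
ft_force: [-2.8, 0.8, 11.0]
opening: 0.002
grip_force: 5.8
```

carry_out --pt "0 0 0.002 0 0" --pt "0 0 0.003 0 0" --pt "0 0 0.003 0 0"

```text
t: 4.4
eef_pos: [548.2, -229.6, 346.9]
tcp_rot: [3.14, -0.001, 0.305]
ft_force: [-3.4, 1.6, 12.7]
opening: -0.0
grip_force: 6.4
```

carry_out --pt "0 0 0.001 0 0" --pt "0 0 0.001 0 0"

```text
t: 4.65
eef_pos: [548.2, -229.6, 345.9]
tcp_rot: [3.14, -0.001, 0.305]
ft_force: [-3.3, 1.3, 12.8]
opening: 0.007
grip_force: 6.5
```

carry_out --pt "0 0 0.001 0 0" --pt "0 0 0.001 0 0"

```text
t: 4.9
eef_pos: [548.2, -229.6, 345.4]
tcp_rot: [3.14, -0.002, 0.305]
ft_force: [-3.8, 1.5, 16.0]
opening: 0.006
grip_force: 8.2
```

The force has jumped and the travel has stalled, so the head is at its stop. I'll add a little force, hold, then release.

carry_out --pt "0 0 0.0005 0 0" --pt "0 0 0.0005 0 0"

```text
t: 5.15
eef_pos: [548.3, -229.6, 345.4]
tcp_rot: [3.139, -0.002, 0.305]
ft_force: [-3.5, 2.6, 19.3]
opening: 0.004
grip_force: 10.2
```

carry_out --pt "0 0 0 0 0" --pt "0 0 0 0 0" --pt "0 0 0 0 0"

```text
t: 5.52
eef_pos: [548.3, -229.6, 345.3]
tcp_rot: [3.139, -0.002, 0.305]
ft_force: [-4.2, 2.2, 20.0]
opening: 0.004
grip_force: 10.2
```

carry_out --pt "0 0 -0.004 0 0" --pt "0 0 -0.009 0 0" --pt "0 0 -0.014 0 0" --pt "0 0 -0.019 0 0" --pt "0 0 -0.025 0 0" --pt "0 0 -0.035 0 0" --pt "0 0 -0.055 0 0" --pt "0 0 -0.085 0 0" --pt "0 0 -0.12 0 0" --pt "0 0 -0.12 0 0" --pt "0 0 -0.12 0 0" --pt "0 0 -0.12 0 0"

```text
t: 7.02
eef_pos: [548.2, -229.6, 462.2]
tcp_rot: [-3.14, 0.001, 0.305]
ft_force: [0.1, 0.5, 0.3]
opening: 0.007
grip_force: 0.0
```

Run:
```python
from cell import env
from h import *
s=env.state(); p,d=env.read_camera("wrist"); cv2.imwrite("pics/w2.png",p[:,:,::-1])
print(s["eef_pos"],s["t"],s["ft_force"])
```

```text
[ 548.17816459 -229.58055239  462.16953811] 7.025 [0.06334419 0.49497433 0.31997553]
```

View pics/w2.png

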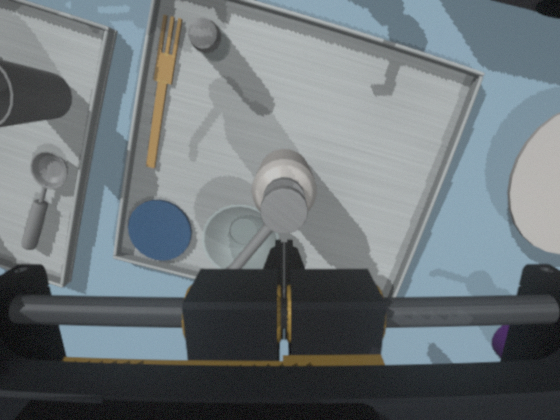

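The view matches the one before the press. The head is back up at about (284,207), the pump and bowl have not moved, and the arm is clear of everything.

```bash
python3 -c "
from cell import env
print(env.job_done())"
```

```text
the job is handed in; nothing more can be done
None
```

I pressed the pump over the bowl to its stop with 19–20 N, held it there for about half a second, and let it spring fully back up. The pump and bowl stayed in place, the other pump was never touched, and I handed the job in at about 7 s; no verdict came back.

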